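# Open the red charger test fixture

### The job

The contact pins of the charger test fixture with the red cover plate need cleaning: turn its yellow swing tab fully aside, either way, so that it is clear of the cover, then lift the red cover out and lay it flat, handle up, in the empty low carton; set it down, do not drop it in. Leave the tab turned aside, and leave the white cover in its own fixture.

Things in the scene. Friction and masses are not known exactly. Their poses are not given: they have to be found in the camera images.
- red_plate: Red cover plate 130 (x) x 90 (y) x 8 mm, 0.11-0.23 kg, loose (2.5 mm play) in the recess of a fixed grey fixture 30 mm high; recess floor 22 mm above the table, plate top flush with the fixture's. Origin: centre of its underside; z up. On its centre a black handle 40 (x) x 16 (y) mm, from 8 to 38 mm above the origin. A yellow tab holds its -x end, which faces the robot within 0.3 rad.
- red_tab (a joint): Yellow tab over the red plate, vertical hinge, rad: 0 = along the plate's +x, + is counterclockwise from above; stops +-1.75, starts within +-0.35, clear of the plate beyond 1.25 either way; stays where left (0.04 N m). Pivot: 87 mm from the seated plate's origin along its -x. Tab 14 mm wide, 42 long, top 37 mm above table; on it, 34 mm from the pivot, a blue post 10 mm thick, up to 65 mm above table.
- carton: The empty low open cardboard carton, fixed to the table, 200 (x) x 170 (y) mm, 30 mm high, walls and floor 4 mm thick. Origin: centre of its underside, on the table; z up. It and the two fixtures stand side by side in any order.
- white_plate: White cover plate of the same shape, size and origin, lying in the other, identical fixture under its own yellow tab. It is to stay there.

How it is judged:
On the way, in this order (a step that is already met when the one before it is completed fails the run):
1. the yellow tab of the red cover is turned aside (more than 1.2 rad) while the red cover still lies in its fixture ((value of joint red_tab above 1.2 rad or value of joint red_tab below -1.2 rad) and distance of red_plate from where it was at the start of the episode below 0.015 m), for 0.2 s.
2. the red cover is lifted out, its underside more than 45 mm above the table (height (world z) of red_plate above 0.045 m), for 0.1 s.
At the end, for the whole second after the job is handed in: The red cover is at rest, flat (within 10 degrees), handle up, on the floor of the empty carton (underside within 8 mm of it, centre within 55 mm of the carton's along each side); its tab is over 1.2 rad aside; the white cover is within 15 mm of its start (x of red_plate in the frame of carton between -0.055 and 0.055 m and y of red_plate in the frame of carton between -0.055 and 0.055 m and z of red_plate in the frame of carton between 0 and 0.012 m and angle between red_plate's own z axis and vertical below 0.17 rad and linear speed of red_plate below 0.02 m/s and (value of joint red_tab above 1.2 rad or value of joint red_tab below -1.2 rad) and distance of white_plate from where it was at the start of the episode below 0.015 m); the robot touches nothing.
It fails at once if the red cover falls into the carton (faster than 0.7 m/s when its underside is less than 40 mm above the table) (x of red_plate in the frame of carton between -0.055 and 0.055 m and y of red_plate in the frame of carton between -0.055 and 0.055 m and z of red_plate in the frame of carton below 0.04 m and linear speed of red_plate above 0.7 m/s).
It fails at once if the white cover is moved more than 15 mm (distance of white_plate from where it was at the start of the episode above 0.015 m).
It also fails if it takes over 46 s, if anything falls off the work surface, if the arm or the gripper's body presses on something with over 40 N, if the wrist force passes 120 N, or if a joint passes its speed limit or range.

### The arm

A 6-joint arm with a two-finger parallel gripper is mounted at the origin on the work surface. World frame = base frame: x ahead of the robot, y to its left, z up, the work surface at z = 0. Lengths are in m, angles in rad, forces in N, time in s.
With the tool pointing down it reaches from about 0.225 to 0.725 m from the base axis. Payload 3.1 kg.
Tool frame: the origin (TCP) lies on the mounting face of the last link; the fingertips stand 173 mm ahead of it and the grasp point (between the pads) lies robot.pinch_z ahead of it (robot.pinch_z is the distance from the TCP to the grasp point, in m); z points along the fingers, y is the line along which they close (so a half turn about z gives the same grasp; the last joint's range is limited). The gripper opens to 85 mm and grips with 20 to 120 N. Pads are 22 mm wide; open, the fingers measure 114 mm over their backs; the gripper's body (76 mm by 85 mm) begins 54 mm behind the grasp point. The pads swing forward as they close: fully open they stand 13 mm farther back than shut.
Start: joints at [-1.33, 0.048, 0.099, 1.622, 0, 1.443], TCP at [0.189, -0.49, 0.405] pointing down, gripper open.
Joint ranges: [-2.91, 2.91], [-0.99, 1.94], [-1.21, 1.42], [-2.12, 2.29], [-1.49, 1.47], [-3.14, 3.14]. Speed limits (rad/s): [2.79, 2.79, 3.14, 3.14, 3.14, 3.14].

### API

Orientations are given as a unit quaternion [x, y, z, w].
In Python, from workcell import robot gives the robot as it stands.
- The arm moves only by the tool move_arm, never from a script. Its argument "rows" is a list of rows, each a list of 3 entries, a list of its own where there are three numbers: the gripper's target within -1 to 1 (fully open at 1, half-way at 0, shut at -1), then the shift along the tool's x, y, z in units of 25 mm (1.0 is 25 mm), then the turn about the tool's z in units of 5 degrees (1.0 is 5 degrees). In form: [[gripper, [tx, ty, tz], roll], ...]. A call has 1 to 10 rows; each row shifts and turns the commanded pose from where the row before left it, along the tool's axes as they then stand; what a row does not reach is not made up. A row lasts 1/10 s, in which the tool goes at most 50 mm and 8.59 degrees, less where a joint would pass 70% of its speed; a pose out of reach is approached as far as the arm can. A call is refused whole if a number of a shift passes 1 or a number of a turn 1, either way. A call with a gripper value outside its range is refused whole. The fingers move at their own pace and stop on an object; "newtons" is the grip in N (left out, the last holds). Time passes only in rows, so rows that do not move let the fingers close. It gives the time, the measured TCP pose, the force, the opening and the grip force at its end, in the units of the state.
- robot.sense(): the state, without advancing time (a new reading comes with each control period).
- robot.snapshot(name): name is "scene" or "top" or "wrist"; returns the picture (480x640x3 uint8, red, green, blue); there is no depth.
- robot.calibration(name): a dict with "fov_y" (degrees; the focal length in pixels is half the picture's height over the tangent of half this angle, whatever the lens; pixels are square), "cx", "cy" (the principal point, pixels), "extrinsics" (4x4, takes a point from camera to world coordinates); the wrist camera has in their place "T_tool_cam" (4x4, takes a point from camera to tool coordinates, whose origin is the TCP and whose axes are the flange's). Camera axes: x right, y down, z forward; pixel columns grow to the right and rows downward; lengths in m; the calibration is good to about 2 mm. A picture is of the moment at which its call begins: read the wrist's pose just before it. calibration takes no time and is no camera call.
- robot.close_job(): hands the job in; it is judged then, once.
The state is a dict: "time_s": time; "q": joint angles; "qd": joint speeds; "effort": joint torques, N m; "tool_pos": TCP position; "tcp_rot": TCP orientation; "force": force on the tool from outside, world axes, zero at the start; "moment": the same for the moment, N m; "gripper_width": finger opening in m; "grasp_force": force on a finger pad.
Only numpy, scipy, OpenCV 4.12 (cv2) and the standard library are available. Lean on these libraries where they do the work, as an engineer would, in place of code of your own. Each camera call takes 0.05 s, during which the arm holds its last target. There are 200 camera calls.

## Working session

There is one attempt and no reset: what is moved stays moved. The work goes in short steps, Python scripts to look and compute and a tool call to move; the robot and the scene stay as the last step left them, time stands still between calls to the robot, and variables do not carry over. Pictures are saved under pics/ and viewed, at most 10 in all, crops included, and the job is handed in when it is done.

Besides the shell and the picture viewer there is one more tool, called after "Emit:" by a JSON object that holds its "api" and its "payload". move_arm: Moves the arm, as the interface text tells. Its arguments: {"type":"object","properties":{"rows":{"type":"array","items":{"type":"array"}},"newtons":{"type":"number"}},"required":["rows"]}

```bash
mkdir -p pics; python3 - <<'E'
from workcell import robot
import cv2
s=robot.sense();print(s['time_s'],s['tool_pos'],s['tcp_rot'],robot.pinch_z,s['gripper_width'])
for n in ("top","scene"):
    im=robot.snapshot(n);cv2.imwrite(f"pics/{n}0.png",im[:,:,::-1]);print(robot.calibration(n))
print(robot.calibration("wrist"))
E
```

```text
0.0 [ 0.18920674 -0.48950032  0.40348908] [ 9.83044349e-01  1.83364069e-01 -6.01684663e-05 -1.19277774e-03] 0.1547 0.08524259742147666
{'fov_y': 52.91361759778289, 'cx': 324.5341444403418, 'cy': 240.46801365980403, 'extrinsics': array([[ 0.02206613, -0.99743313,  0.06811934,  0.4794591 ],
       [-0.99971299, -0.02137811,  0.01081279, -0.00152539],
       [-0.00932877, -0.06833839, -0.99761858,  0.82374812],
       [ 0.        ,  0.        ,  0.        ,  1.        ]])}
{'fov_y': 50.035787218693095, 'cx': 322.16819646815856, 'cy': 246.03123582402054, 'extrinsics': array([[-0.28872691,  0.67493991, -0.67903821,  1.0825072 ],
       [ 0.9574002 ,  0.20698525, -0.20135037,  0.16838168],
       [ 0.00465149, -0.70824659, -0.70594981,  0.6234158 ],
       [ 0.        ,  0.        ,  0.        ,  1.        ]])}
{'fov_y': 58.818262042527394, 'cx': 323.1999734133325, 'cy': 244.30700530886148, 'T_tool_cam': array([[ 7.01393954e-05, -9.53058216e-01, -3.02787106e-01,
         7.71031088e-02],
       [ 9.99999970e-01,  1.38061119e-04, -2.02917791e-04,
         3.83444577e-04],
       [ 2.35195594e-04, -3.02787082e-01,  9.53058197e-01,
         3.12726418e-02],
       [ 0.00000000e+00,  0.00000000e+00,  0.00000000e+00,
         1.00000000e+00]])}
```

View pics/top0.png

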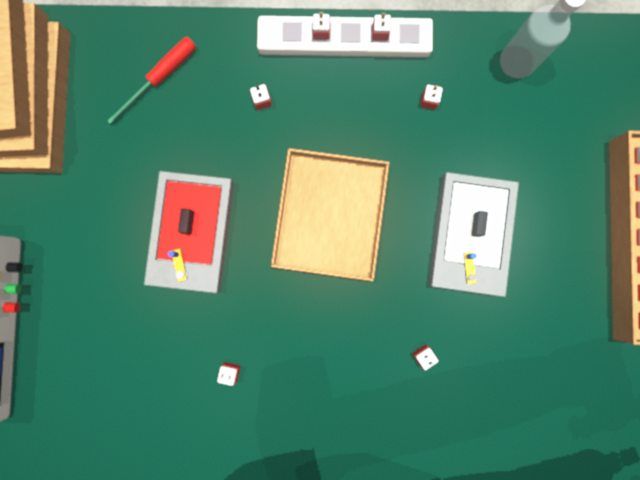

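The top view shows the red fixture at about (190,232), with its handle at (186,221) and post at (173,254). The carton is at (331,214) and the white fixture at (476,235). Next I'll measure them.

```bash
cat > h.py <<'E'
import numpy as np, cv2
def ray(c,T,px,z):
    f=240/np.tan(np.radians(c['fov_y'])/2)
    px=np.atleast_2d(px).astype(float)
    d=np.c_[(px[:,0]-c['cx'])/f,(px[:,1]-c['cy'])/f,np.ones(len(px))]@T[:3,:3].T
    return T[:3,3]+d*((z-T[2,3])/d[:,2])[:,None]
def hull(m):
    c,_=cv2.findContours(m.astype(np.uint8),cv2.RETR_EXTERNAL,cv2.CHAIN_APPROX_NONE)
    return cv2.convexHull(max(c,key=cv2.contourArea))[:,0]
def rect(m,c,T,z):
    P=ray(c,T,hull(m),z)[:,:2]
    r=cv2.minAreaRect((P*1000).astype(np.float32)); b=cv2.boxPoints(r)
    e=max((b[1]-b[0],b[2]-b[1]),key=np.linalg.norm); e=e*np.sign(e[0]); return np.round(r[0],1),np.round(r[1],1),round(float(np.arctan2(e[1],e[0])),3)
E
python3 - <<'E'
from h import *
from workcell import robot
im=cv2.imread('pics/top0.png');c=robot.calibration('top');T=c['extrinsics']
h=cv2.cvtColor(im,cv2.COLOR_BGR2HSV);H,S,V=cv2.split(h)
def roi(m,x0,x1,y0,y1):
    o=np.zeros_like(m);o[y0:y1,x0:x1]=m[y0:y1,x0:x1];return o
print('red',rect(roi(((H<6)|(H>174))&(S>150)&(V>90),145,235,165,270),c,T,.03))
print('grey',rect(roi((S<60)&(V>90),140,240,165,300),c,T,.03))
print('carton',rect(roi((H>8)&(H<25)&(S>60),255,400,140,290),c,T,.03))
print('white fix',rect(roi((S<60)&(V>90),425,525,165,305),c,T,.03))
print('handle',rect(roi(V<60,175,200,200,240),c,T,.06))
print('tab',rect(roi((H>22)&(H<35)&(S>130),160,200,240,290),c,T,.037))
b=roi((H>105)&(H<130)&(S>120),160,200,240,290);print('post',rect(b,c,T,.06),hull(b).tolist())
cv2.imwrite('pics/c.png',cv2.resize(im[165:300,140:240],None,fx=4,fy=4,interpolation=cv2.INTER_CUBIC))
E
```

```text
red (array([559.8, 233.2]), array([ 90.3, 128.6]), -0.09)
grey (array([544.1, 231.6]), array([129.2, 192.8]), -0.091)
carton (array([578.1,  -1. ]), array([172. , 202.2]), -0.117)
white fix (array([ 550.5, -237.7]), array([128.2, 192.6]), -0.12)Traceback (most recent call last):
  File "<stdin>", line 11, in <module>
  File "h.py", line 11, in rect
    P=ray(c,T,hull(m),z)[:,:2]
              ~~~~^^^
  File "h.py", line 9, in hull
    return cv2.convexHull(max(c,key=cv2.contourArea))[:,0]
                          ~~~^^^^^^^^^^^^^^^^^^^^^^^
ValueError: max() iterable argument is empty
```

```bash
python3 - <<'E'
from h import *
from workcell import robot
im=cv2.imread('pics/top0.png');c=robot.calibration('top');T=c['extrinsics']
h=cv2.cvtColor(im,cv2.COLOR_BGR2HSV);H,S,V=cv2.split(h)
def roi(m,x0,x1,y0,y1):
    o=np.zeros_like(m);o[y0:y1,x0:x1]=m[y0:y1,x0:x1];return o
for n,m,z in (('handle',roi(V<100,175,200,200,240),.06),('tab',roi((H>22)&(H<35)&(S>130),160,200,240,290),.037),('post',roi((H>105)&(H<130)&(S>100),160,200,240,270),.06)):
    print(n,m.sum(), rect(m,c,T,z) if m.sum() else '')
print(ray(c,T,[[172,254],[180,276]],.06))
cv2.imwrite('pics/c.png',cv2.resize(im[165:300,140:240],None,fx=4,fy=4,interpolation=cv2.INTER_CUBIC))
E
```

```text
handle 111 (array([556.6, 223.2]), array([ 7.1, 35.5]), -0.075)
tab 150 (array([494.7, 246.4]), array([37.4, 14.3]), 0.261)
post 25 (array([504.9, 247.9]), array([ 6.4, 11.2]), -1.549)
[[0.50486691 0.24861777 0.06      ]
 [0.47030789 0.23438699 0.06      ]]
```

View pics/c.png

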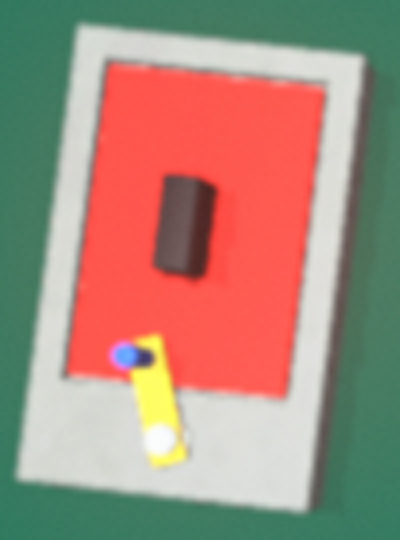

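The crop shows the tab leaning toward +y, with the post at crop (127,355) and the pivot at (160,438), so the joint angle is about +0.35. I'll turn it further in the + direction. First I'll roll the wrist to line up with the tab.

Emit:
{"api": "move_arm", "payload": {"rows": [[0,[0,0,0],-1],[0,[0,0,0],-1],[0,[0,0,0],-1],[0,[0,0,0],-1],[0,[0,0,0],-1],[0,[0,0,0],-1],[0,[0,0,0],-1],[0,[0,0,0],-1],[0,[0,0,0],-1],[0,[0,0,0],-1]], "newtons": 30}}

```text
time_s: 1.1
tool_pos: [0.1892, -0.4896, 0.404]
tcp_rot: [0.812, 0.583, 0.0, -0.001]
force: [0.2, -0.8, 0.8]
gripper_width: 0.0427
grasp_force: 0.0
```

Emit:
{"api": "move_arm", "payload": {"rows": [[0,[0,0,0],-1],[0,[0,0,0],-1],[0,[0,0,0],-1],[0,[0,0,0],-1],[0,[0,0,0],-1],[0,[0,0,0],-1],[0,[0,0,0],-1],[0,[0,0,0],-1],[0,[0,0,0],-1],[0,[0,0,0],-1]]}}

```text
time_s: 2.1
tool_pos: [0.1892, -0.4896, 0.404]
tcp_rot: [0.49, 0.872, 0.001, -0.0]
force: [-0.3, -0.2, -0.2]
gripper_width: 0.0425
grasp_force: 0.0
```

Emit:
{"api": "move_arm", "payload": {"rows": [[0,[0,0,0],-1],[0,[0,0,0],-1],[0,[0,0,0],-1],[0,[0,0,0],-1],[0,[0,0,0],-1],[0,[0,0,0],-1],[0,[0,0,0],-1],[0,[0,0,0],-1],[0,[0,0,0],-1],[0,[0,0,0],-1]]}}

```text
time_s: 3.1
tool_pos: [0.1892, -0.4896, 0.404]
tcp_rot: [0.076, 0.997, 0.001, -0.0]
force: [0.0, -0.5, 0.2]
gripper_width: 0.0427
grasp_force: 0.0
```

Emit:
{"api": "move_arm", "payload": {"rows": [[0,[0,0,0],-1],[0,[0,0,0],-1],[0,[0,0,0],-1],[0,[0,0,0],-1],[0,[0,0,0],-0.7]]}}

```text
time_s: 3.6
tool_pos: [0.1892, -0.4896, 0.404]
tcp_rot: [-0.129, 0.992, 0.001, -0.0]
force: [-0.3, -0.2, 1.0]
gripper_width: 0.0425
grasp_force: 0.0
```

```bash
cat >> h.py <<'E'
from scipy.spatial.transform import Rotation as R
def goto(s,p,yaw):
    "total units: tool-axis shift to TCP p, roll to yaw (tool x heading)"
    A=R.from_quat(s['tcp_rot']).as_matrix(); y=np.arctan2(A[1,0],A[0,0])
    d=(yaw-y+np.pi)%(2*np.pi)-np.pi
    print('t',s['time_s'],'pos',np.round(s['tool_pos'],4),'yaw',round(y,3),'w',round(s['gripper_width'],4),'q6',round(s['q'][5],2))
    print('shift units',np.round(A.T@(np.array(p)-s['tool_pos'])/.025,2),'roll units',round(-np.degrees(d)/5,2))
E
python3 -c "
from h import *
from workcell import robot
goto(robot.sense(),[.506,.249,.33],3.40)"
```

```text
t 3.6 pos [ 0.1892 -0.4896  0.404 ] yaw -2.883 w 0.0425 q6 -1.59
shift units [-19.8   25.32   3.  ] roll units -0.0
```

Emit:
{"api": "move_arm", "payload": {"rows": [[0,[-0.66,0.844,0],0],[0,[-0.66,0.844,0],0],[0,[-0.66,0.844,0],0],[0,[-0.66,0.844,0],0],[0,[-0.66,0.844,0],0],[0,[-0.66,0.844,0],0],[0,[-0.66,0.844,0],0],[0,[-0.66,0.844,0],0],[0,[-0.66,0.844,0],0],[0,[-0.66,0.844,0],0]]}}

```text
time_s: 4.6
tool_pos: [0.2957, -0.2427, 0.4042]
tcp_rot: [-0.127, 0.992, 0.0, -0.0]
force: [1.1, -0.0, 0.1]
gripper_width: 0.0426
grasp_force: 0.0
```

Emit:
{"api": "move_arm", "payload": {"rows": [[0,[-0.66,0.844,0],0],[0,[-0.66,0.844,0],0],[0,[-0.66,0.844,0],0],[0,[-0.66,0.844,0],0],[0,[-0.66,0.844,0],0],[0,[-0.66,0.844,0],0],[0,[-0.66,0.844,0],0],[0,[-0.66,0.844,0],0],[0,[-0.66,0.844,0],0],[0,[-0.66,0.844,0],0]]}}

```text
time_s: 5.6
tool_pos: [0.4021, 0.0031, 0.4042]
tcp_rot: [-0.127, 0.992, 0.0, -0.0]
force: [0.3, 0.2, -0.4]
gripper_width: 0.0425
grasp_force: 0.0
```

Emit:
{"api": "move_arm", "payload": {"rows": [[0,[-0.66,0.844,0.3],0],[0,[-0.66,0.844,0.3],0],[0,[-0.66,0.844,0.3],0],[0,[-0.66,0.844,0.3],0],[0,[-0.66,0.844,0.3],0],[0,[-0.66,0.844,0.3],0],[0,[-0.66,0.844,0.3],0],[0,[-0.66,0.844,0.3],0],[0,[-0.66,0.844,0.3],0],[0,[-0.66,0.844,0.3],0]]}}

```text
time_s: 6.6
tool_pos: [0.5084, 0.2488, 0.3286]
tcp_rot: [-0.127, 0.992, -0.0, -0.001]
force: [0.7, -0.3, -0.4]
gripper_width: 0.0423
grasp_force: 0.0
```

```bash
cat >> h.py <<'E'
def wrist(robot,name):
    s=robot.sense(); im=robot.snapshot('wrist')[:,:,::-1].copy(); cv2.imwrite(f'pics/{name}.png',im)
    c=robot.calibration('wrist'); B=np.eye(4);B[:3,:3]=R.from_quat(s['tcp_rot']).as_matrix();B[:3,3]=s['tool_pos']
    H,S,V=cv2.split(cv2.cvtColor(im,cv2.COLOR_BGR2HSV)); return s,c,B@c['T_tool_cam'],H,S,V
E
python3 - <<'E'
from h import *
from workcell import robot
s,c,T,H,S,V=wrist(robot,'w1')
tr=lambda n,m,z: print(n,rect(m,c,T,z),hull(m).mean(0))
tr('tab',(H>22)&(H<35)&(S>130),.037)
tr('post',(H>105)&(H<130)&(S>100),.055)
goto(s,[.506,.249,.215],3.40)
E
```

```text
tab (array([495. , 245.6]), array([36.2, 13. ]), 0.249) [325.85714286 211.14285714]
post (array([505.2, 248.4]), array([16.2,  9. ]), 0.256) [324.29411765 241.70588235]
t 6.6 pos [0.5084 0.2488 0.3286] yaw -2.886 w 0.0423 q6 0.08
shift units [0.09 0.03 4.54] roll units -0.03
```

View pics/w1.png

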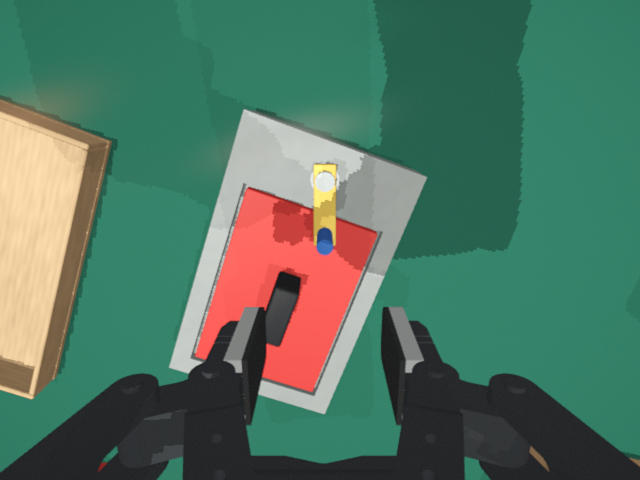

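The post at (324,242) sits squarely between the fingers and the tab is aligned. I'll descend, grip the post and turn it.

Emit:
{"api": "move_arm", "payload": {"rows": [[0,[0.1,0,0.9],0],[0,[0,0,0.9],0],[0,[0,0,0.9],0],[0,[0,0,0.9],0],[0,[0,0,0.9],0],[-1,[0,0,0],0],[-1,[0,0,0],0],[-1,[0,0,0],0],[-1,[0,0,0],0],[-1,[0,0,0],0]], "newtons": 25}}

```text
time_s: 7.65
tool_pos: [0.5058, 0.2472, 0.2176]
tcp_rot: [-0.127, 0.992, 0.0, -0.0]
force: [-1.7, 0.0, -2.6]
gripper_width: 0.0087
grasp_force: 25.2
```

```bash
python3 - <<'E'
from h import *
from workcell import robot
s=robot.sense();goto(s,[.506,.249,.215],3.40);print(s['force'],s['grasp_force'])
E
```

```text
t 7.65 pos [0.5058 0.2472 0.2176] yaw -2.886 w 0.0087 q6 0.08
shift units [-0.03  0.07  0.1 ] roll units -0.03
[-1.66110936  0.04007179 -2.57937968] 25.21006464958191
```

Post gripped. Next I'll turn it along the arc.

Emit:
{"api": "move_arm", "payload": {"rows": [[-1,[0.005,0.119,0],-1],[-1,[0.005,0.119,0],-1],[-1,[0.005,0.119,0],-1],[-1,[0.005,0.119,0],-1],[-1,[0.005,0.119,0],-1],[-1,[0.005,0.119,0],-1],[-1,[0.005,0.119,0],-1]]}}

```text
time_s: 8.35
tool_pos: [0.4956, 0.2645, 0.2177]
tcp_rot: [-0.421, 0.907, -0.001, 0.001]
force: [0.8, 0.0, -4.9]
gripper_width: 0.0085
grasp_force: 25.1
```

Emit:
{"api": "move_arm", "payload": {"rows": [[-1,[0.005,0.119,0],-1],[-1,[0.005,0.119,0],-1],[-1,[0.005,0.119,0],-1],[-1,[0.005,0.119,0],-1],[-1,[0.005,0.119,0],-1],[-1,[0.005,0.119,0],-1],[-1,[0.005,0.119,0],-1],[-1,[0,0,0],0],[-1,[0,0,0],0]]}}

```text
time_s: 9.25
tool_pos: [0.4768, 0.2729, 0.2177]
tcp_rot: [-0.673, 0.74, -0.0, 0.001]
force: [2.6, 2.3, -5.4]
gripper_width: 0.0083
grasp_force: 25.1
```

Emit:
{"api": "move_arm", "payload": {"rows": [[0,[0,0,0],0],[0,[0,0,0],0],[0,[0,0,0],0],[0,[0,0,-0.9],0],[0,[0,0,-0.9],0],[0,[0,0,-0.9],0],[0,[0,0,-0.9],1],[0,[0,0,-0.9],1],[0,[0,0,-0.5],1],[0,[0,0,0],1]]}}

```text
time_s: 10.25
tool_pos: [0.4768, 0.2728, 0.3459]
tcp_rot: [-0.533, 0.846, -0.001, 0.003]
force: [-0.6, -0.3, 0.8]
gripper_width: 0.0425
grasp_force: 0.0
```

Emit:
{"api": "move_arm", "payload": {"rows": [[0,[0,0,0],1],[0,[0,0,0],1],[0,[0,0,0],1],[0,[0,0,0],1],[0,[0,0,0],1],[0,[0,0,0],1],[0,[0,0,0],1],[0,[0,0,0],1],[0,[0,0,0],1],[0,[0,0,0],1]]}}

```text
time_s: 11.25
tool_pos: [0.4761, 0.2725, 0.3427]
tcp_rot: [-0.125, 0.992, 0.0, 0.0]
force: [0.4, -0.6, -1.0]
gripper_width: 0.0425
grasp_force: 0.0
```

Emit:
{"api": "move_arm", "payload": {"rows": [[0,[-0.8,0,0],1],[0,[-0.8,0,0],1],[0,[-0.8,0,0],1],[0,[-0.8,0,0],1],[0,[0,0,0],0]]}}

```text
time_s: 11.75
tool_pos: [0.5569, 0.2821, 0.3419]
tcp_rot: [0.048, 0.999, -0.0, 0.0]
force: [-0.6, 0.6, -0.2]
gripper_width: 0.0428
grasp_force: 0.0
```

```bash
python3 - <<'E'
from h import *
from workcell import robot
s,c,T,H,S,V=wrist(robot,'w2')
tr=lambda n,m,z: print(n,rect(m,c,T,z),hull(m).mean(0))
tr('tab',(H>22)&(H<35)&(S>130),.037)
tr('red',((H<6)|(H>174))&(S>100)&(V>90),.03)
goto(s,[.56,.2332,.23],np.pi-.09)
E
```

```text
tab (array([472.7, 273. ]), array([17. ,  4.7]), 1.439) [299.25   97.875]
red (array([559.4, 232.2]), array([ 90.2, 130.1]), -0.091) [232.70588235 221.11764706]
t 11.75 pos [0.5569 0.2821 0.3419] yaw 3.046 w 0.0428 q6 0.46
shift units [-0.31 -1.93  4.48] roll units -0.07
```

View pics/w2.png

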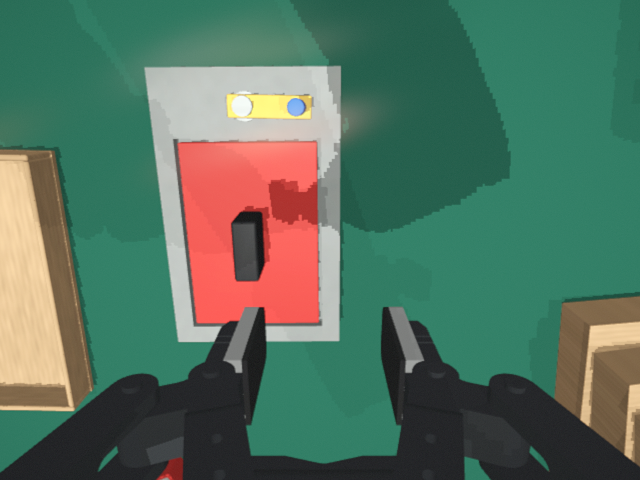

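The tab is fully sideways (yellow bar at row 105) and the red plate is still seated. Next I'll move over the handle at (248,245), descend and grip.

Emit:
{"api": "move_arm", "payload": {"rows": [[0,[-0.15,-0.98,0],0],[0,[-0.15,-0.98,0],0],[0,[0,0,0.9],0],[0,[0,0,0.9],0],[0,[0,0,0.9],0],[0,[0,0,0.9],0],[0,[0,0,0.9],0],[0,[0,0,0.4],0],[0,[0,0,0.3],0],[0,[0,0,0],0]]}}

```text
time_s: 12.8
tool_pos: [0.5574, 0.233, 0.2118]
tcp_rot: [0.047, 0.999, -0.0, -0.001]
force: [-0.6, 0.1, 1.0]
gripper_width: 0.0425
grasp_force: 0.0
```

Emit:
{"api": "move_arm", "payload": {"rows": [[-1,[0,0,0],0],[-1,[0,0,0],0],[-1,[0,0,0],0],[-1,[0,0,0],0],[-1,[0,0,0],0],[-1,[0,0,0],0]], "newtons": 60}}

```text
time_s: 13.4
tool_pos: [0.5588, 0.2332, 0.2141]
tcp_rot: [0.047, 0.999, 0.001, 0.002]
force: [0.1, -1.1, 6.0]
gripper_width: 0.0146
grasp_force: 62.4
```

Emit:
{"api": "move_arm", "payload": {"rows": [[-1,[0,0,-0.2],0],[-1,[0,0,-0.3],0],[-1,[0,0,-0.4],0],[-1,[0,0,-0.5],0],[-1,[0,0,-0.5],0],[-1,[0,0,-0.5],0],[-1,[0,0,-0.5],0],[-1,[0,0,-0.5],0],[-1,[0,0,-0.4],0],[-1,[0,0,-0.2],0]]}}

```text
time_s: 14.4
tool_pos: [0.5583, 0.2331, 0.314]
tcp_rot: [0.047, 0.999, 0.0, 0.001]
force: [-0.3, -0.3, -1.2]
gripper_width: 0.015
grasp_force: 61.6
```

```bash
python3 - <<'E'
from h import *
from workcell import robot
s,c,T,H,S,V=wrist(robot,'w3')
goto(s,[.578,-.001,s['tool_pos'][2]],np.pi-.117); print(s['force'],s['grasp_force'])
E
```

```text
t 14.4 pos [0.5583 0.2331 0.314 ] yaw 3.048 w 0.015 q6 0.38
shift units [-1.66 -9.25 -0.  ] roll units 0.27
[-0.29999099 -0.32016459 -1.20749075] 61.56041622161865
```

View pics/w3.png

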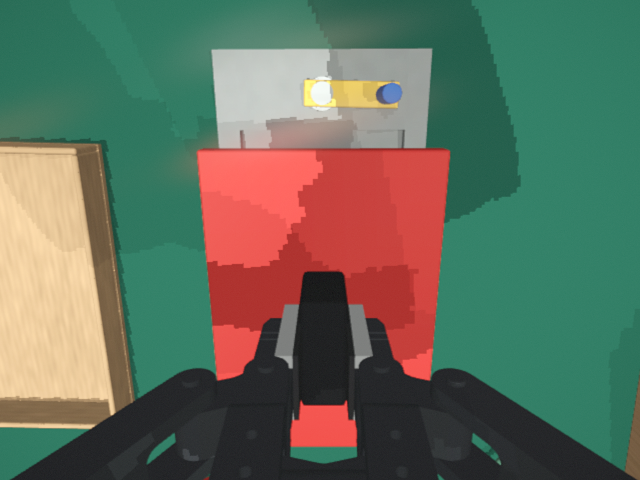

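The plate is held level and is clear of the fixture, and the tab stayed aside. Next I'll carry it over the carton.

Emit:
{"api": "move_arm", "payload": {"rows": [[-1,[-0.05,-0.3,0],0.1],[-1,[-0.1,-0.6,0],0.1],[-1,[-0.15,-0.8,0],0.1],[-1,[-0.15,-0.9,0],0],[-1,[-0.15,-0.9,0],0],[-1,[-0.15,-0.9,0],0],[-1,[-0.15,-0.9,0],0],[-1,[-0.15,-0.9,0],0],[-1,[-0.15,-0.9,0],0],[-1,[-0.15,-0.8,0],0]]}}

```text
time_s: 15.45
tool_pos: [0.5678, 0.0305, 0.3111]
tcp_rot: [0.061, 0.998, -0.0, -0.001]
force: [0.3, -0.1, -0.6]
gripper_width: 0.0142
grasp_force: 61.6
```

Emit:
{"api": "move_arm", "payload": {"rows": [[-1,[-0.15,-0.6,0],0],[-1,[-0.15,-0.5,0],0],[-1,[-0.1,-0.25,0],0],[-1,[0,0,0],0],[-1,[0,0,0.5],0],[-1,[0,0,0.8],0],[-1,[0,0,0.8],0],[-1,[0,0,0.5],0],[-1,[0,0,0.2],0],[-1,[0,0,0],0]]}}

```text
time_s: 16.45
tool_pos: [0.5739, -0.0013, 0.241]
tcp_rot: [0.06, 0.998, 0.0, -0.001]
force: [-0.3, -0.1, -1.4]
gripper_width: 0.0146
grasp_force: 61.6
```

```bash
python3 - <<'E'
from h import *
from workcell import robot
s,c,T,H,S,V=wrist(robot,'w4')
goto(s,[.578,-.001,.195],np.pi-.117); print(s['force'],s['grasp_force'])
E
```

```text
t 16.45 pos [ 0.5739 -0.0013  0.241 ] yaw 3.022 w 0.0146 q6 0.0
shift units [-0.16  0.03  1.84] roll units -0.03
[-0.33019604 -0.1174501  -1.43626154] 61.55689001083374
```

View pics/w4.png

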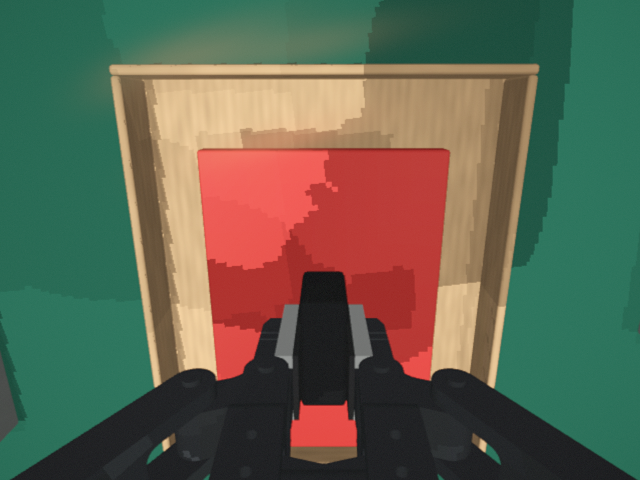

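The plate is centred over the carton and aligned with it. I'll lower it gently and watch the force.

Emit:
{"api": "move_arm", "payload": {"rows": [[-1,[-0.1,0,0.4],0],[-1,[0,0,0.4],0],[-1,[0,0,0.3],0],[-1,[0,0,0.2],0],[-1,[0,0,0.2],0],[-1,[0,0,0.1],0],[-1,[0,0,0.1],0],[-1,[0,0,0],0]]}}

```text
time_s: 17.3
tool_pos: [0.5768, -0.0021, 0.1995]
tcp_rot: [0.06, 0.998, 0.0, -0.0]
force: [0.4, -0.2, -1.0]
gripper_width: 0.0147
grasp_force: 61.5
```

Emit:
{"api": "move_arm", "payload": {"rows": [[-1,[0,0,0.08],0],[-1,[0,0,0.06],0],[-1,[0,0,0.05],0],[-1,[0,0,0],0]]}}

```text
time_s: 17.7
tool_pos: [0.577, -0.0021, 0.196]
tcp_rot: [0.06, 0.998, -0.0, 0.0]
force: [-1.4, -0.3, 4.0]
gripper_width: 0.0146
grasp_force: 62.3
```

Contact felt. I'll settle slightly, open and retreat.

Emit:
{"api": "move_arm", "payload": {"rows": [[-1,[0,0,0.03],0],[-0.4,[0,0,0],0],[-0.2,[0,0,0],0],[0,[0,0,0],0],[0,[0,0,0],0],[0,[0,0,-0.3],0],[0,[0,0,-0.8],0],[0,[0,0,-1],0],[0,[0,0,-1],0],[0,[0,0,-1],0]]}}

```text
time_s: 18.7
tool_pos: [0.5768, -0.0021, 0.2982]
tcp_rot: [0.06, 0.998, -0.0, 0.0]
force: [-0.2, -1.2, -0.7]
gripper_width: 0.0425
grasp_force: 0.0
```

Emit:
{"api": "move_arm", "payload": {"rows": [[0,[1,0,-0.8],0],[0,[1,0,-0.5],0],[0,[1,0,0],0],[0,[1,0,0],0],[0,[1,0,0],0],[0,[1,0,0],0],[0,[1,0,0],0],[0,[1,0,0],0],[0,[0,0,0],0],[0,[0,0,0],0]]}}

```text
time_s: 19.7
tool_pos: [0.3783, 0.0219, 0.3299]
tcp_rot: [0.06, 0.998, -0.0, 0.001]
force: [0.6, 0.1, -1.0]
gripper_width: 0.0429
grasp_force: 0.0
```

```bash
python3 - <<'E'
from h import *
from workcell import robot
im=robot.snapshot('top')[:,:,::-1].copy();cv2.imwrite('pics/top1.png',im);c=robot.calibration('top');T=c['extrinsics']
H,S,V=cv2.split(cv2.cvtColor(im,cv2.COLOR_BGR2HSV));m=((H<6)|(H>174))&(S>150)&(V>90);o=np.zeros_like(m);o[140:290,265:395]=m[140:290,265:395]
print(rect(o,c,T,.012)); s=robot.sense(); print(s['force'],s['time_s'])
E
```

```text
(array([577.5,  -1.5]), array([ 87.5, 127.7]), -0.118)
[-0.04758844 -0.63887653  0.75269889] 19.75
```

View pics/top1.png

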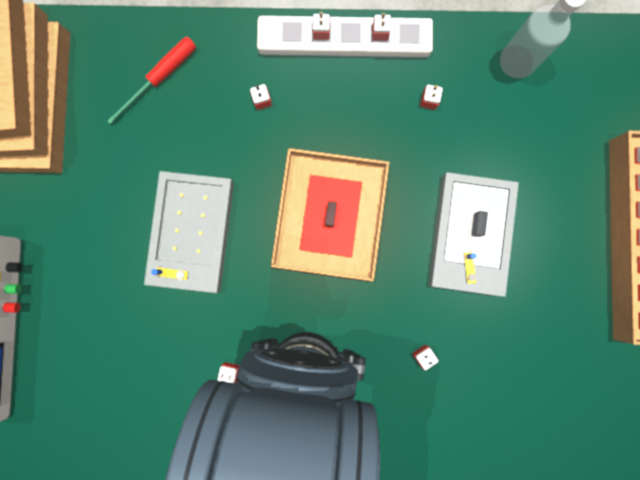

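The red cover lies flat in the carton at (331,216). The tab is aside at (170,273), the white cover is untouched and the arm is clear.

```bash
python3 -c "
from workcell import robot
print(robot.close_job())"
```

```text
the job is handed in; nothing more can be done
None
```

The job is handed in (no verdict was returned): the red cover lies flat, handle up, about centred in the carton, its tab is turned about 1.5 rad aside, the white cover was not touched, and the arm is clear, at about 20 s of the 46 s allowed.

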